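# Set the glass cutter on the tick, ready for the straightedge

## Robot

A 6-joint arm with a two-finger parallel gripper is mounted at the origin on the work surface. World frame = base frame: x ahead of the robot, y to its left, z up, the work surface at z = 0. Lengths are in m, angles in degrees, forces in N, time in s.
With the tool pointing down it reaches from about 0.375 to 0.9 m from the base axis. Payload 3.1 kg.
Tool frame: the origin (TCP) lies on the centre line of the jaws, within the pads' length; the fingertips stand 17 mm ahead of it and the grasp point (between the pads) lies 2 mm behind it; y points along the fingers, x is the direction in which the jaws open and shut, and the axes are right-handed (so a half turn about y gives the same grasp; the last joint's range is limited). The gripper opens to 87 mm and grips with 3 to 60 N. Pads are 19 mm wide; open, the fingers measure 117 mm over their backs; the gripper's body (75 mm by 190 mm) begins 51 mm behind the grasp point.
Start: joints at [-75.258, 30.224, 82.088, -0, 67.689, -10.227], TCP at [0.264, -0.567, 0.24] pointing down, gripper open.
Joint ranges: [-176.69, 176.69], [-43.24, 126.21], [12.49, 139.97], [-82, 262], [0, 151.66], [-163.58, 163.58]. Speed limits (degrees/s): [159.86, 159.86, 180, 180, 180, 180].

## Interface

Orientations are given as a 3x3 rotation matrix whose columns are the frame's x, y, z axes.
In Python, from rig import read_state, capture, camera_info, hand_in, trace, tip_of gives the robot as it stands.
- The arm moves only by the tool jog_arm, never from a script. Its argument "steps" is a list of rows, each an object with "fingers": the opening in per cent of the stroke, from 0 (shut) to 100 (fully open); "delta_pos": the shift along the world's x, y, z in mm, a list of three; "turn": the turn about the world's z in degrees. A call has 1 to 20 rows; each row is the pose to reach, as a shift and turn from the pose commanded when the call began; what a row does not reach only later rows make up. A row lasts 1/12 s, in which the tool goes at most 41.7 mm and 7.16 degrees, less where a joint would pass 70% of its speed; a pose out of reach is approached as far as the arm can. A call with a gripper value outside its range is refused whole. The fingers move at their own pace and stop on an object; the grip force is fixed at half the most. Time passes only in rows, so rows that repeat a pose let the fingers close. It gives the time, the measured TCP pose, the force and the opening at its end, in the units of the state.
- read_state(): the state, without advancing time (a new reading comes with each control period).
- capture(name): name is "scene" or "top" or "wrist"; returns the picture (400x640x3 uint8, red, green, blue); there is no depth.
- camera_info(name): a dict with "fov_y" (degrees; the focal length in pixels is half the picture's height over the tangent of half this angle, whatever the lens; pixels are square), "cx", "cy" (the principal point, pixels), "k1" (the pictures are not rectified: a ray, as slopes to the right and down, at radius r is drawn at 1 + k1 r^2 times it, then the intrinsics apply), "view" (4x4, takes a point from world to camera coordinates); the wrist camera has in their place "tool_from_camera" (4x4, takes a point from camera to tool coordinates, whose origin is the TCP and whose axes are the tool frame's). Camera axes: x right, y down, z forward; pixel columns grow to the right and rows downward; lengths in m; the calibration is good to about 2 mm. A picture is of the moment at which its call begins: read the wrist's pose just before it. camera_info takes no time and is no camera call.
- hand_in(): hands the job in, once; it reports no verdict.
Trained networks look in the newest picture that a camera, given by its name, has taken for a name from the list of things; names that differ only in an ending like _2 or _b are one class to them, and where a whole thing is asked for, a point or a joint stands for the part that bears it (a point fixed in the world has none). Each returns a list of dicts, best first, with "confidence" (0 to 1); they miss things now and then, are a little off and sometimes report something else, mostly with a low value. They report only what shows in the picture. A call takes as long as a camera call. They do not tell look-alikes from the thing itself.
- trace(target, camera): "mask" (400x640 bool, what is visible of it).
- tip_of(target, camera): "position" ([x, y, z] in m, in world coordinates, good to about 4 mm: a listed point, or the origin of a listed thing).
The state is a dict: "time_s": time; "joint_positions": joint angles; "qvel": joint speeds; "tau": joint torques, N m; "position": TCP position; "tcp_rot": TCP orientation; "force": force on the tool from outside, world axes, zero at the start; "moment": the same for the moment, N m; "opening": opening from 0.0 (shut) to 1.0 (fully open).
Only numpy, scipy, OpenCV 4.12 (cv2) and the standard library are available. Lean on these libraries where they do the work, as an engineer would, in place of code of your own. Each camera call takes 0.05 s, during which the arm holds its last target.

## Task

Draw the glass cutter out of the tool block and set its wheel gently on the glass where the short tick crosses the drawn line: cutter upright, wheel in line with the drawn line, pressed just hard enough that its sprung head gives part of its travel without bottoming. Finish holding it there, still pressing lightly, so that I can slide the straightedge up against it. Do not scratch the glass with the wheel anywhere else, shift the sheet, or disturb the other tools and the saucer.

Things in the scene. Friction and masses are not known exactly. Their poses are not given: they have to be found in the camera images.
- cutter_grip (a point): Centre of the black grip of the glass cutter, a pencil-like tool 140 mm long, standing wheel down in a bore of the block, at any yaw. Grip 72 mm high, 18 mm wide along x, 13 mm across its flats (facing +y, -y; parallel to the wheel). z runs up the handle; its top is 44 mm above this point, the wheel's rim 96 mm below. A 23 mm brass collar, 51 mm below, rests on the block. About 90 g.
- cutter: The same glass cutter: origin at the lowest point of its wheel (head not pressed), axes as at the grip. Below the collar a round 14 mm ferrule and the narrow steel head with the wheel hang 45 mm down in the bore, with 1.5 mm play.
- cutter_tip (a point): Lowest point of the cutter's wheel (6 mm diameter, 2 mm thick), on the cutter's axis, 96 mm below the centre of the grip when the head is not pressed. Axes as at the grip: z up the handle, x in the plane of the wheel. It moves with the sprung head.
- cutter_head (a joint): How far the cutter's sprung head has been pushed up into the ferrule, in m: 0 free, 0.005 bottomed. The spring begins to give at about 2 N and takes 1.5 N more per mm, about 9.5 N when bottomed.
- block: Wooden tool block 60 x 190 x 55 mm (x, y, z), fixed to the bench, origin at the centre of its underside. Three upright bores, 15.5 mm across and 45 mm deep, in its top at y = -65, 0 and +65 mm. They hold the cutter, a felt-pen marker and a wooden fid, in any order.
- glass: Loose sheet of pale green art glass 220 x 160 x 5 mm (x, y, z) lying on the felt bench, about 0.44 kg, at any yaw, origin at the centre of its underside. A thin black felt-pen line is drawn along its x axis, midway between the long edges, from x = -90 to +100 mm.
- mark (a point): The marked spot on the top face of the glass: where a 24 mm tick crosses the drawn line at right angles, 90 mm from the sheet's centre and 20 mm from the short edge. x runs along the drawn line, z up. There is only one tick.
- marker_center (a point): Half-way up a round white felt-pen marker with red cap, 15 mm in diameter and 123 mm long, standing in another bore; its top is 133 mm above the bench. Leave alone.
- fid_center (a point): Half-way up a round pale wooden fid (smoothing stick) with a tapered top, 14 mm in diameter and 124 mm long, standing in the third bore; its top is 134 mm above the bench. Leave alone.
- pliers: Glass pliers lying on the bench, 170 mm long along x, 60 mm wide, 15 mm high, origin on the bench under their middle. Leave alone.
- saucer: White saucer, 100 mm across and 18 mm high, origin at the centre of its underside. Leave alone.
Things that resemble listed ones, but are neither listed nor needed, are in the scene too. There is more than one size of the cutter; the job needs the middle-sized.

How it is judged (in metres and radians):
On the way:
1. the cutter is drawn up clear of the tool block, held by the fingers (z of cutter_tip in the frame of block above 0.058 m and contact force between the fingers and cutter above 2 N), for 0.1 s.
At the end, for the whole second after the job is handed in: Held in the fingers clear of the block, wheel within 4 mm of the tick crossing, upright and in line with the drawn line within 7 degrees, pressing 1.5 to 14 N, head pushed in 0.7 to 4.5 mm; mark moved under 10 mm, only the cutter bears on the glass, all still (horizontal distance between cutter_tip and mark below 0.004 m and angle between cutter_tip's own z axis and vertical below 0.12 rad and angle between the x axis of cutter_tip and the x axis of mark, either way round below 0.12 rad and contact force between cutter and glass between 1.5 and 14 N and value of joint cutter_head between 0.0007 and 0.0045 m and contact force between the fingers and cutter above 2 N and contact force between cutter and block below 0.1 N and contact force between the fingers and glass below 0.1 N and distance of mark from where it was at the start of the episode below 0.01 m and linear speed of cutter below 0.02 m/s); the arm keeps its last pose, push and grip.
It fails at once if the cutter strikes or presses the glass with more than 25 N (contact force between cutter and glass above 25 N).
It fails at once if the cutter touches the glass more than 10 mm from the mark (a scratch) (contact force between cutter and glass above 0.3 N and horizontal distance between cutter_tip and mark above 0.01 m).
It fails at once if the glass sheet is shifted by more than 15 mm (distance of mark from where it was at the start of the episode above 0.015 m).
It fails at once if the marker, fid, pliers or saucer is shifted by more than 20 mm (distance of any of marker_center, fid_center, pliers, saucer from where it was at the start of the episode above 0.02 m).
It also fails if it takes over 35 s, if anything falls off the work surface, if the arm or the gripper's body presses on something with over 40 N, if the wrist force passes 120 N, or if a joint passes its speed limit or range.

## Working session

There is one attempt and no reset: what is moved stays moved. The work goes in short steps, Python scripts to look and compute and a tool call to move; the robot and the scene stay as the last step left them, time stands still between calls to the robot, and variables do not carry over. Pictures are saved under pics/ and viewed, and the job is handed in when it is done.

Besides the shell and the picture viewer there is one more tool, called after "Call:" as name([rows], argument=value, ...), one row to a line, values as JSON. jog_arm: Moves the arm, as the interface text tells. Its arguments: {"type":"object","properties":{"steps":{"type":"array","items":{"type":"object","properties":{"fingers":{"type":"number"},"delta_pos":{"type":"array","items":{"type":"number"}},"turn":{"type":"number"}}}}},"required":["steps"]}

```bash
ls; mkdir -p pics; python3 - <<'E'
from rig import *
import cv2
s=read_state();print(s)
for n in ["scene","top","wrist"]:
    im=capture(n); cv2.imwrite(f"pics/{n}0.png",im[:,:,::-1])
    print(n,camera_info(n))
E
```

```text
pics
{'time_s': 0.0, 'joint_positions': array([-7.52573195e+01,  3.02792686e+01,  8.21563982e+01, -2.11442338e-03,
        6.76883478e+01, -1.02282678e+01]), 'qvel': array([-0.03851038,  0.02795257,  0.0358621 , -0.10848687, -0.05143804,
       -0.0240706 ]), 'tau': array([ 1.17744976e-04, -4.40041673e+01, -1.76595676e+01,  6.34273910e-02,
        5.80690254e-02, -1.61690405e-04]), 'position': array([ 0.26367756, -0.56588979,  0.23856828]), 'tcp_rot': array([[ 4.22170777e-01, -5.83825496e-04,  9.06516130e-01],
       [-9.06513801e-01,  2.08451594e-03,  4.22171035e-01],
       [-2.13612153e-03, -9.99997657e-01,  3.50775841e-04]]), 'force': array([-0.65538159,  0.13110066, -0.38302074]), 'moment': array([-0.05242755,  0.0578408 ,  0.00872725]), 'opening': 0.9968701968677961}
scene {'fov_y': 45.024309788276724, 'cx': 325.2112842275792, 'cy': 189.3765951185228, 'k1': 0.008478259855284224, 'view': array([[ 0.72600037,  0.68732728, -0.02246494, -0.50567095],
       [ 0.39711842, -0.44568493, -0.80228543, -0.13375964],
       [-0.56144495,  0.57353827, -0.59651775,  1.47724314],
       [ 0.
[... 194 characters left out ...]
0.99621523,  0.00343383,  0.0149555 ],
       [-0.97469393, -0.0856883 , -0.20646856,  0.67600676],
       [ 0.20598136,  0.01458546, -0.97844721,  1.0553663 ],
       [ 0.        ,  0.        ,  0.        ,  1.        ]])}
wrist {'fov_y': 59.743224887730165, 'cx': 315.0322440462843, 'cy': 195.30154242897385, 'k1': -0.06503045648551471, 'tool_from_camera': array([[ 9.99999543e-01,  6.42195781e-04, -7.08754600e-04,
         1.18845011e-03],
       [ 8.49196819e-04, -2.55247923e-01,  9.66875264e-01,
        -1.46011201e-01],
       [ 4.40015076e-04, -9.66875424e-01, -2.55248352e-01,
         7.00729967e-02],
       [ 0.00000000e+00,  0.00000000e+00,  0.00000000e+00,
         1.00000000e+00]])}
```

View pics/scene0.png

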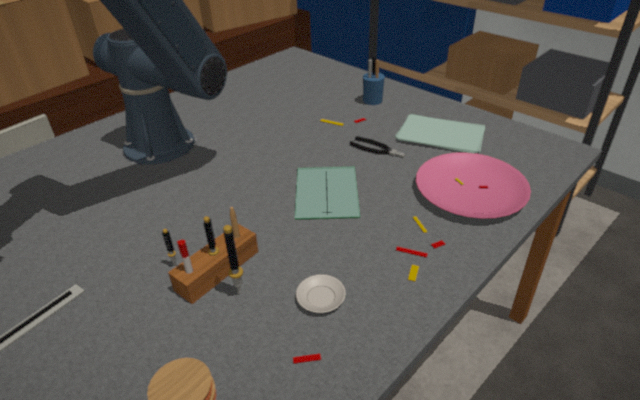

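View pics/top0.png

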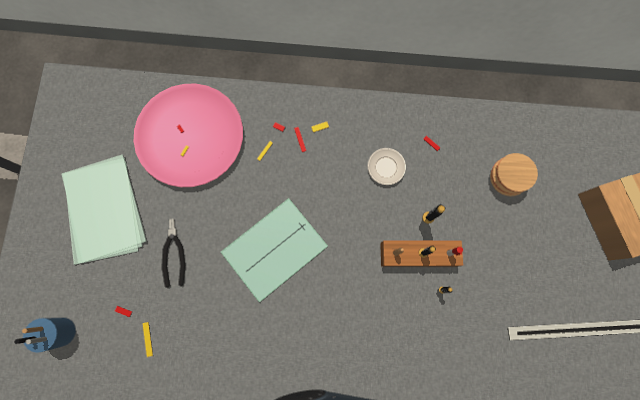

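View pics/wrist0.png

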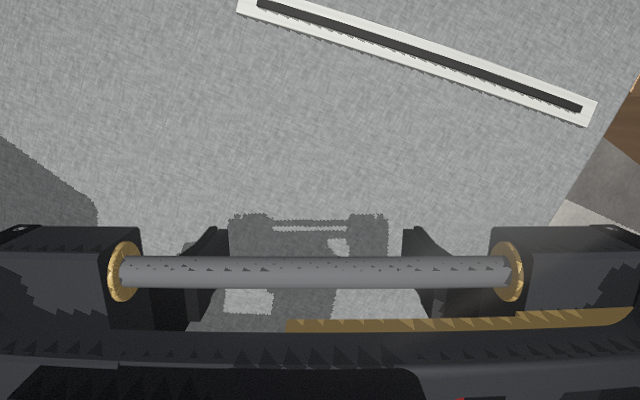

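```bash
python3 - <<'E'
from rig import *
import cv2
for cam in ["top","scene"]:
  for t in ["cutter_grip","cutter","cutter_tip","block","glass","mark","marker_center","fid_center","saucer","pliers"]:
    r=tip_of(t,cam)
    print(cam,t,[(d["position"].round(4) if hasattr(d["position"],"round") else d["position"],round(d["confidence"],2)) for d in r])
im=capture("top")
cv2.imwrite("pics/topglass.png",cv2.resize(im[190:310,210:340,::-1],None,fx=6,fy=5.0 if 0 else 4.6,interpolation=cv2.INTER_CUBIC))
cv2.imwrite("pics/topblock.png",cv2.resize(im[190:310,370:500,::-1],None,fx=6,fy=4.6,interpolation=cv2.INTER_CUBIC))
im=capture("scene")
cv2.imwrite("pics/sceneblock.png",cv2.resize(im[195:305,150:270,::-1],None,fx=5,fy=5,interpolation=cv2.INTER_CUBIC))
E
```

```text
top cutter_grip [([0.5589, -0.1948, 0.1103], 0.62), ([0.4804, -0.2575, 0.0727], 0.61), ([0.6476, -0.2095, 0.123], 0.53)]
top cutter [([0.6464, -0.2059, -0.0002], 0.6), ([0.4811, -0.2512, 0.002], 0.42)]
top cutter_tip []
top block [([0.5619, -0.198, -0.0031], 0.93)]
top glass [([0.5425, 0.1704, 0.0029], 0.56)]
top mark [([0.6045, 0.1058, 0.006], 0.61)]
top marker_center []
top fid_center [([0.5569, -0.1284, 0.0708], 0.4)]
top saucer [([0.7807, -0.103, 0.0028], 0.94), ([0.5436, 0.1668, 0.0007], 0.42), ([0.5019, 0.4175, -0.0011], 0.26)]
top pliers [([0.5033, 0.4208, 0.0005], 0.84)]
scene cutter_grip [([0.6466, -0.2054, 0.1231], 0.9), ([0.5621, -0.1942, 0.1051], 0.54), ([0.4812, -0.2506, 0.0753], 0.51)]
scene cutter [([0.6482, -0.2053, 0.0008], 0.89), ([0.5606, -0.1987, 0.0054], 0.64), ([0.4821, -0.2514, 0.0024], 0.47)]
scene cutter_tip [([0.6488, -0.2072, -0.0032], 0.56)]
scene block [([0.5619, -0.2041, 0.0008], 0.9)]
scene glass [([0.5395, 0.1676, 0.0024], 0.62)]
scene mark [([0.6061, 0.1009, 0.0076], 0.77), ([0.7828, -0.1043, 0.0007], 0.68)]
scene marker_center [([0.5663, -0.2625, 0.0708], 0.55)]
scene fid_center []
scene saucer [([0.7836, -0.1052, 0.0006], 0.75)]
scene pliers [([0.5088, 0.4184, -0.0061], 0.61)]
```

View pics/topglass.png

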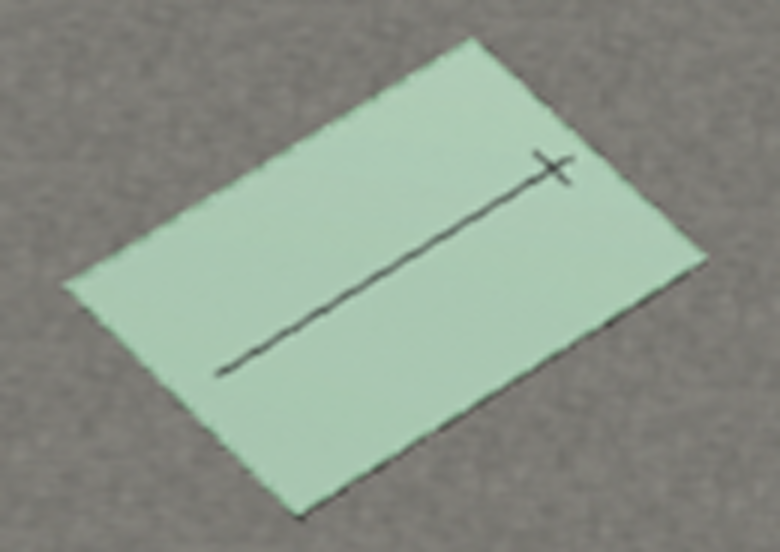

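View pics/topblock.png

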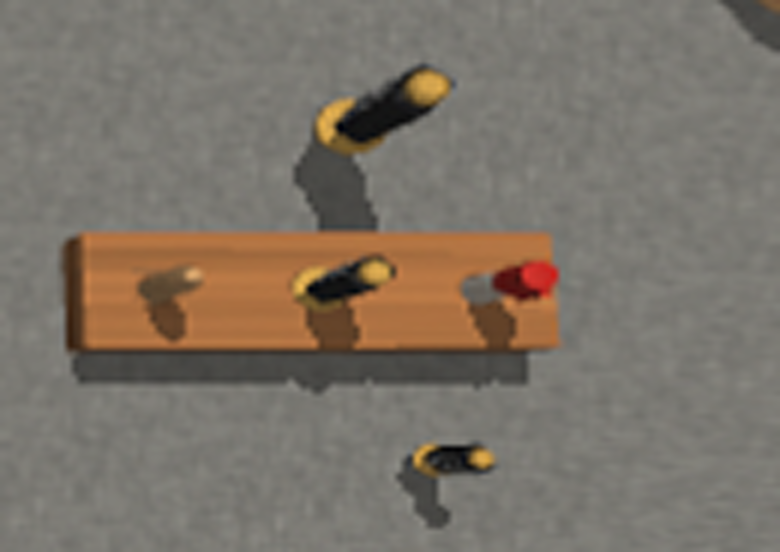

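View pics/sceneblock.png

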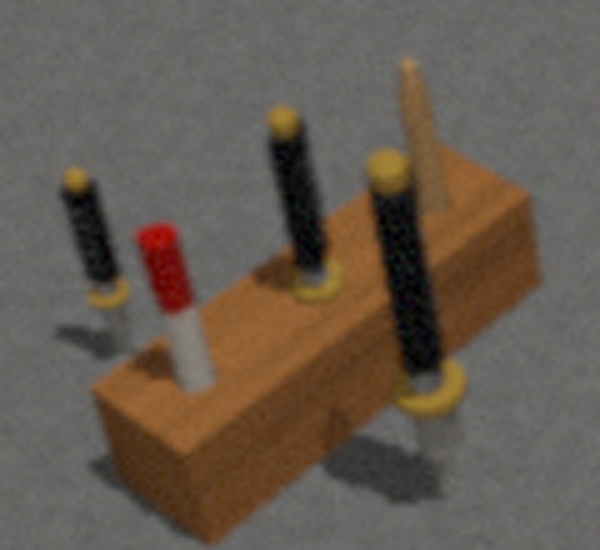

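Call:
jog_arm([
  {"delta_pos": [10, 12, 0], "fingers": 100},
  {"delta_pos": [28, 35, 0], "fingers": 100},
  {"delta_pos": [50, 62, 0], "fingers": 100},
  {"delta_pos": [74, 92, 0], "fingers": 90},
  {"delta_pos": [98, 122, 0], "fingers": 80},
  {"delta_pos": [122, 152, 0], "fingers": 70},
  {"delta_pos": [146, 182, 0], "fingers": 60},
  {"delta_pos": [170, 212, 0], "fingers": 60},
  {"delta_pos": [194, 242, 0], "fingers": 60},
  {"delta_pos": [218, 272, 0], "fingers": 60},
  {"delta_pos": [242, 302, 0], "fingers": 60},
  {"delta_pos": [264, 330, 0], "fingers": 60},
  {"delta_pos": [282, 352, 0], "fingers": 60},
  {"delta_pos": [292, 365, 0], "fingers": 60},
  {"delta_pos": [296, 369, 0], "fingers": 60},
  {"delta_pos": [296, 369, 0], "fingers": 60},
  {"delta_pos": [296, 369, 0], "fingers": 60},
])

```text
$.steps[0]: bad value
```

```bash
python3 - <<'E'
from rig import *
import cv2
s=read_state();print(s["time_s"],s["position"],s["tcp_rot"].round(4),s["opening"],s["joint_positions"])
im=capture("wrist"); cv2.imwrite("pics/w1.png",im[:,:,::-1])
E
```

```text
1.25 [ 0.26384946 -0.56653998  0.23953749] [[ 4.221e-01  1.000e-04  9.066e-01]
 [-9.066e-01  1.000e-04  4.221e-01]
 [-0.000e+00 -1.000e+00  1.000e-04]] 1.0021930029465618 [-7.52598851e+01  3.02239576e+01  8.20887864e+01  3.96635101e-03
  6.76897824e+01 -1.02261373e+01]
```

View pics/w1.png

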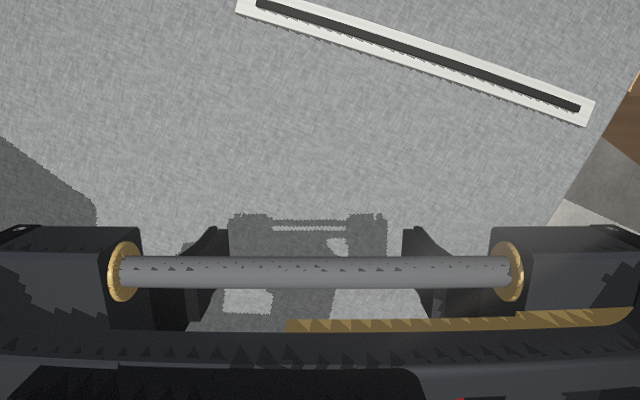

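Call:
jog_arm([
  {"delta_pos": [10, 12, 0], "turn": 0, "fingers": 100},
  {"delta_pos": [28, 35, 0], "turn": 0, "fingers": 100},
  {"delta_pos": [50, 62, 0], "turn": 0, "fingers": 100},
  {"delta_pos": [74, 92, 0], "turn": 0, "fingers": 90},
  {"delta_pos": [98, 122, 0], "turn": 0, "fingers": 80},
  {"delta_pos": [122, 152, 0], "turn": 0, "fingers": 70},
  {"delta_pos": [146, 182, 0], "turn": 0, "fingers": 60},
  {"delta_pos": [170, 212, 0], "turn": 0, "fingers": 60},
  {"delta_pos": [194, 242, 0], "turn": 0, "fingers": 60},
  {"delta_pos": [218, 272, 0], "turn": 0, "fingers": 60},
  {"delta_pos": [242, 302, 0], "turn": 0, "fingers": 60},
  {"delta_pos": [264, 330, 0], "turn": 0, "fingers": 60},
  {"delta_pos": [282, 352, 0], "turn": 0, "fingers": 60},
  {"delta_pos": [292, 365, 0], "turn": 0, "fingers": 60},
  {"delta_pos": [296, 369, 0], "turn": 0, "fingers": 60},
  {"delta_pos": [296, 369, 0], "turn": 0, "fingers": 60},
  {"delta_pos": [296, 369, 0], "turn": 0, "fingers": 60},
])

```text
time_s: 2.72
position: [0.5594, -0.1974, 0.2395]
tcp_rot: [[0.423, -0.001, 0.906], [-0.906, -0.0, 0.423], [-0.0, -1.0, -0.001]]
force: [1.1, 0.3, 0.1]
opening: 0.602
```

```bash
python3 - <<'E'
from rig import *
import cv2
s=read_state();print(s["time_s"],s["position"],s["tcp_rot"].round(4),s["opening"],s["joint_positions"])
im=capture("wrist"); cv2.imwrite("pics/w2.png",im[:,:,::-1])
E
```

```text
2.7167 [ 0.55942144 -0.19738882  0.23950297] [[ 4.227e-01 -7.000e-04  9.063e-01]
 [-9.063e-01 -2.000e-04  4.227e-01]
 [-1.000e-04 -1.000e+00 -7.000e-04]] 0.6024367855913322 [-3.02037617e+01  2.77744802e+01  8.67679598e+01 -3.48800251e-02
  6.54862804e+01  3.48032836e+01]
```

View pics/w2.png

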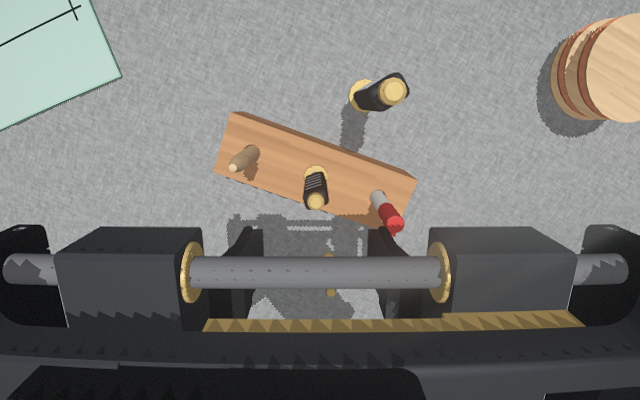

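```bash
python3 - <<'E'
import cv2
im=cv2.imread("pics/w2.png")
cv2.imwrite("pics/w2z.png",cv2.resize(im[155:225,275:360],None,fx=8,fy=8,interpolation=cv2.INTER_CUBIC))
E
```

```text
(no output)
```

View pics/w2z.png

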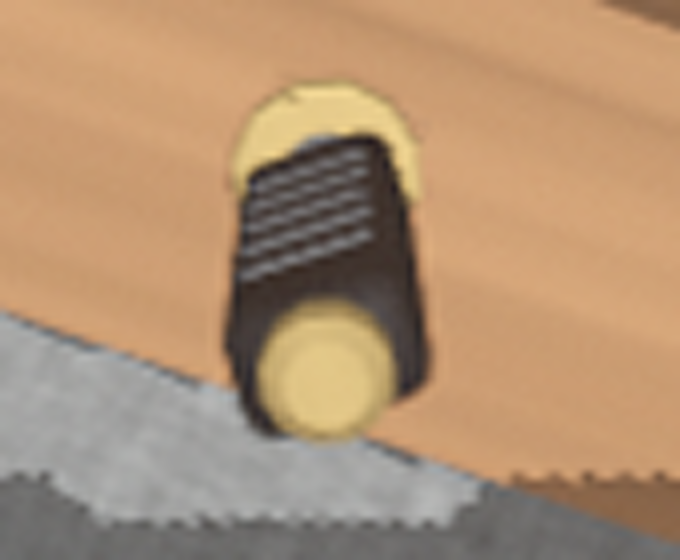

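```bash
cat > h.py <<'E'
import numpy as np, cv2
from rig import *
def ray(cam,uv,pose=None):
    ci=camera_info(cam); f=200/np.tan(np.radians(ci["fov_y"]/2))
    K=np.array([[f,0,ci["cx"]],[0,f,ci["cy"]],[0,0,1]])
    p=cv2.undistortPoints(np.float64([[uv]]),K,np.array([ci["k1"],0,0,0,0]))[0,0]
    d=np.array([p[0],p[1],1])
    if cam=="wrist":
        T=ci["tool_from_camera"]; R,t=pose
        R2=R@T[:3,:3]; o=R@T[:3,3]+t
        return o,R2@d
    V=ci["view"]; return -V[:3,:3].T@V[:3,3], V[:3,:3].T@d
def onz(cam,uv,z,pose=None):
    o,d=ray(cam,uv,pose); return o+d*(z-o[2])/d[2]
def proj(cam,P,pose=None):
    ci=camera_info(cam); f=200/np.tan(np.radians(ci["fov_y"]/2))
    if cam=="wrist":
        T=ci["tool_from_camera"]; R,t=pose
        q=T[:3,:3].T@(R.T@(np.asarray(P)-t)-T[:3,3])
    else: q=ci["view"][:3,:3]@np.asarray(P)+ci["view"][:3,3]
    x,y=q[:2]/q[2]; s=1+ci["k1"]*(x*x+y*y)
    return np.array([ci["cx"]+f*x*s,ci["cy"]+f*y*s])
def pose():
    s=read_state(); return s["tcp_rot"],s["position"]
E
python3 - <<'E'
from h import *
P=pose()
ang=lambda a,b:np.degrees(np.arctan2(*(b-a)[:2][::-1]))
z=lambda u,v:(275+(u-3.5)/8,155+(v-3.5)/8)
for a,b,h in [((245,275),(370,235),.1),((250,178),(365,138),.07),((245,250),(372,210),.095)]:
    A=onz("wrist",z(*a),h,P);B=onz("wrist",z(*b),h,P);print(A,B,ang(A,B))
c=onz("wrist",z(323,368),.150,P);print("cap top",c)
c=onz("wrist",z(325,150),.057,P);print("collar approx",c)
# block edges, wrist
A=onz("wrist",(229,112),.055,P);B=onz("wrist",(416,179),.055,P);print("block far edge",A,B,ang(A,B))
# glass in top: zoom 6,4.6
zt=lambda u,v:(210+(u-2.5)/6,190+(v-1.8)/4.6)
A=onz("top",zt(217,375),.005);B=onz("top",zt(574,157),.005);M=onz("top",zt(553,168),.005)
print("line",A,B,ang(A,B),"mark",M, np.linalg.norm(B-A))
print("wrist mark",onz("wrist",(74,12),.005,P))
cs=[onz("top",zt(*q),.005) for q in [(65,285),(473,38),(707,257),(299,518)]]
print(cs,np.mean(cs,0),ang(cs[0],cs[1]),ang(cs[3],cs[2]))
print("big top",onz("wrist",(393,92),.18,P),"big cap from top cam",onz("top",(370+428/6,190+88/4.6),.18))
E
```

```text
[ 0.55621605 -0.19127881  0.1       ] [ 0.56570124 -0.20138945  0.1       ] -46.82813310666781
[ 0.55990425 -0.18929533  0.07      ] [ 0.56976787 -0.19934128  0.07      ] -45.52470294733883
[ 0.5575481  -0.19051467  0.095     ] [ 0.56725786 -0.20097625  0.095     ] -47.13455481592691
cap top [ 0.56321534 -0.19716368  0.15      ]
collar approx [ 0.56420895 -0.1968433   0.057     ]
block far edge [ 0.58274216 -0.09976293  0.055     ] [ 0.60034334 -0.28843183  0.055     ] -84.67022699637178
line [0.48165265 0.23161007 0.005     ] [0.61383786 0.09423149 0.005     ] -46.10371349745173 mark [0.60690915 0.10258308 0.005     ] 0.1906457575684019
wrist mark [0.60497027 0.09967329 0.005     ]
[array([0.52461788, 0.30099312, 0.005     ]), array([0.67740004, 0.14384353, 0.005     ]), array([0.56334908, 0.03316754, 0.005     ]), array([0.40932742, 0.18902253, 0.005     ])] [0.5436736  0.16675668 0.005     ] -45.80733335037218 -45.33897598802888
big top [ 0.64799179 -0.20687368  0.18      ] big cap from top cam [ 0.64609572 -0.20514481  0.18      ]
```

Call:
jog_arm([
  {"delta_pos": [1, 0, 0], "turn": 5, "fingers": 50},
  {"delta_pos": [2, 0, 0], "turn": 12, "fingers": 50},
  {"delta_pos": [3, 0, 0], "turn": 19, "fingers": 50},
  {"delta_pos": [3.5, 0, 0], "turn": 26, "fingers": 50},
  {"delta_pos": [3.5, 0, 0], "turn": 33, "fingers": 50},
  {"delta_pos": [3.5, 0, 0], "turn": 40, "fingers": 50},
  {"delta_pos": [3.5, 0, 0], "turn": 47, "fingers": 50},
  {"delta_pos": [3.5, 0, 0], "turn": 54, "fingers": 50},
  {"delta_pos": [3.5, 0, 0], "turn": 61, "fingers": 50},
  {"delta_pos": [3.5, 0, 0], "turn": 68, "fingers": 50},
  {"delta_pos": [3.5, 0, 0], "turn": 75, "fingers": 50},
  {"delta_pos": [3.5, 0, 0], "turn": 82, "fingers": 50},
  {"delta_pos": [3.5, 0, 0], "turn": 89, "fingers": 50},
  {"delta_pos": [3.5, 0, 0], "turn": 96, "fingers": 50},
  {"delta_pos": [3.5, 0, 0], "turn": 103, "fingers": 50},
  {"delta_pos": [3.5, 0, 0], "turn": 108, "fingers": 50},
  {"delta_pos": [3.5, 0, 0], "turn": 108.5, "fingers": 50},
  {"delta_pos": [3.5, 0, 0], "turn": 108.5, "fingers": 50},
  {"delta_pos": [3.5, 0, 0], "turn": 108.5, "fingers": 50},
])

```text
time_s: 4.35
position: [0.5629, -0.1984, 0.2396]
tcp_rot: [[0.728, -0.0, -0.685], [0.685, 0.0, 0.728], [-0.0, -1.0, 0.0]]
force: [0.3, -0.6, 0.3]
opening: 0.501
```

```bash
python3 - <<'E'
from rig import *
import cv2
s=read_state();print(s["time_s"],s["position"],s["tcp_rot"].round(4),s["opening"],s["joint_positions"],s["force"])
im=capture("wrist"); cv2.imwrite("pics/w3.png",im[:,:,::-1])
cv2.imwrite("pics/w3z.png",cv2.resize(im[155:230,275:360,::-1],None,fx=8,fy=8,interpolation=cv2.INTER_CUBIC))
E
```

```text
4.35 [ 0.56285844 -0.19837936  0.23957433] [[ 7.281e-01 -2.000e-04 -6.855e-01]
 [ 6.855e-01  0.000e+00  7.281e-01]
 [-1.000e-04 -1.000e+00  1.000e-04]] 0.5007686958965425 [-3.01321373e+01  2.80354741e+01  8.62616719e+01 -4.29620132e-03
  6.57111464e+01 -7.34027147e+01] [ 0.34323916 -0.57159092  0.25383834]
```

View pics/w3.png

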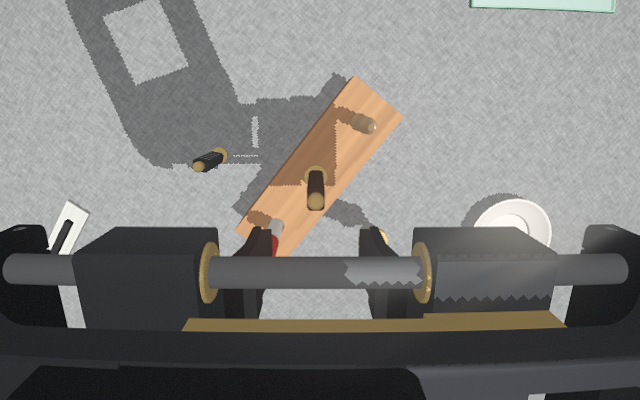

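View pics/w3z.png

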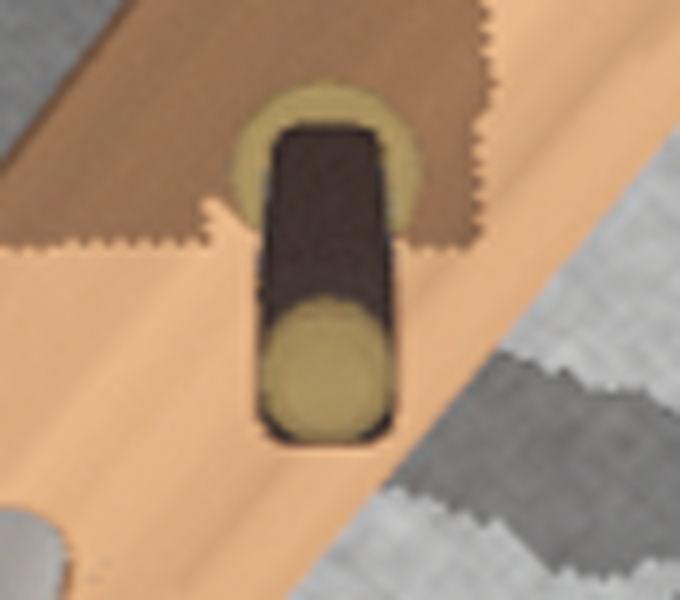

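```bash
python3 - <<'E'
from h import *
P=pose(); R,t=P
z=lambda u,v:(275+(u-3.5)/8,155+(v-3.5)/8)
for n,uv,h in [("cap",(326,370),.150),("collar",(327,170),.057),("gripbottom",(327,125),.07)]:
    c=onz("wrist",z(*uv),h,P);print(n,c,"tool",R.T@(c-t))
s=read_state();print(s["time_s"])
for tt in ["cutter_grip"]: print([(d["position"],d["confidence"]) for d in tip_of(tt,"wrist")])
E
```

```text
cap [ 0.56174748 -0.19624655  0.15      ] tool [0.0004279  0.08956167 0.00225366]
collar [ 0.56257911 -0.19687751  0.057     ] tool [0.00060748 0.18256159 0.00121819]
gripbottom [ 0.55713345 -0.19112712  0.07      ] tool [0.00058898 0.16956209 0.00913873]
4.4
[([0.4786, -0.2479, 0.0711], 0.85)]
```

Call:
jog_arm([
  {"delta_pos": [-0.5, 1.5, -8], "turn": 0, "fingers": 50},
  {"delta_pos": [-0.5, 1.5, -25], "turn": 0, "fingers": 50},
  {"delta_pos": [-0.5, 1.5, -45], "turn": 0, "fingers": 50},
  {"delta_pos": [-0.5, 1.5, -65], "turn": 0, "fingers": 50},
  {"delta_pos": [-0.5, 1.5, -85], "turn": 0, "fingers": 50},
  {"delta_pos": [-0.5, 1.5, -103], "turn": 0, "fingers": 50},
  {"delta_pos": [-0.5, 1.5, -117], "turn": 0, "fingers": 50},
  {"delta_pos": [-0.5, 1.5, -127], "turn": 0, "fingers": 50},
  {"delta_pos": [-0.5, 1.5, -132], "turn": 0, "fingers": 50},
  {"delta_pos": [-0.5, 1.5, -132.5], "turn": 0, "fingers": 50},
  {"delta_pos": [-0.5, 1.5, -132.5], "turn": 0, "fingers": 50},
])

```text
time_s: 5.37
position: [0.5631, -0.1961, 0.1071]
tcp_rot: [[0.726, 0.0, -0.688], [0.688, -0.0, 0.726], [0.0, -1.0, -0.0]]
force: [0.4, -0.2, 0.9]
opening: 0.498
```

```bash
python3 - <<'E'
from rig import *
import cv2
s=read_state();print(s["time_s"],s["position"],s["opening"],s["force"],s["moment"])
im=capture("wrist"); cv2.imwrite("pics/w4.png",im[:,:,::-1])
im=capture("scene"); cv2.imwrite("pics/s4.png",cv2.resize(im[120:305,90:300,::-1],None,fx=3,fy=3,interpolation=cv2.INTER_CUBIC))
E
```

```text
5.3667 [ 0.5630536  -0.19608829  0.10708842] 0.49807000513764943 [ 0.41759182 -0.21779577  0.92094787] [ 0.03627643 -0.1614365  -0.02829082]
```

View pics/w4.png

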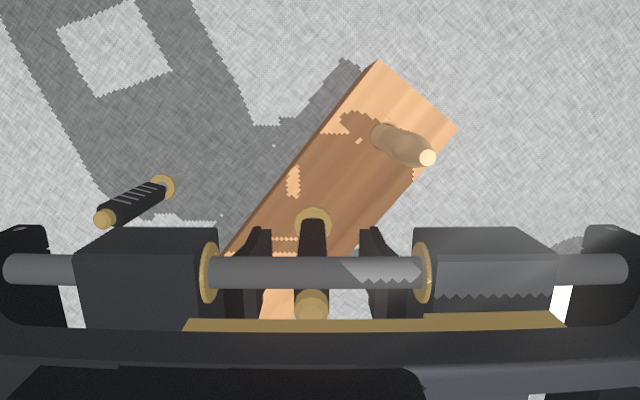

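View pics/s4.png

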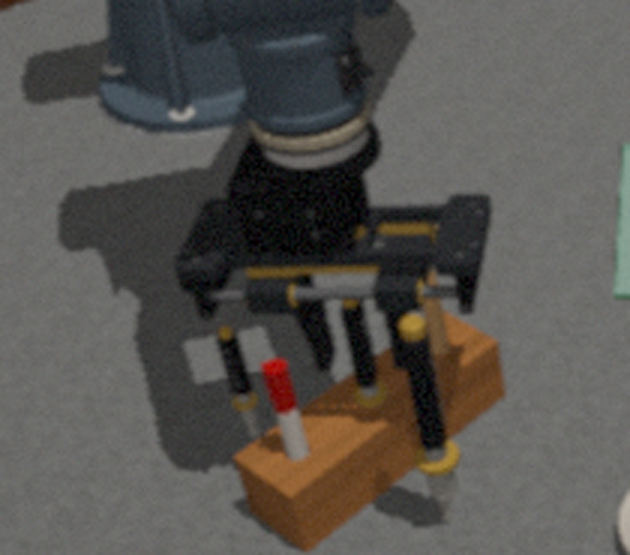

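Call:
jog_arm([
  {"delta_pos": [-0.6, -0.5, 0], "turn": 0, "fingers": 40},
  {"delta_pos": [-0.6, -0.5, 0], "turn": 0, "fingers": 25},
  {"delta_pos": [-0.6, -0.5, 0], "turn": 0, "fingers": 15},
  {"delta_pos": [-0.6, -0.5, 0], "turn": 0, "fingers": 5},
  {"delta_pos": [-0.6, -0.5, 0], "turn": 0, "fingers": 0},
  {"delta_pos": [-0.6, -0.5, 0], "turn": 0, "fingers": 0},
  {"delta_pos": [-0.6, -0.5, 0], "turn": 0, "fingers": 0},
  {"delta_pos": [-0.6, -0.5, 0], "turn": 0, "fingers": 0},
  {"delta_pos": [-0.6, -0.5, 0], "turn": 0, "fingers": 0},
  {"delta_pos": [-0.6, -0.5, 0], "turn": 0, "fingers": 0},
])

```text
time_s: 6.3
position: [0.5623, -0.1966, 0.1071]
tcp_rot: [[0.726, -0.0, -0.688], [0.688, -0.0, 0.726], [-0.0, -1.0, -0.0]]
force: [-1.1, 0.7, 1.5]
opening: 0.145
```

```bash
python3 - <<'E'
from rig import *
import cv2
s=read_state();print(s["time_s"],s["position"],s["opening"],s["force"],s["moment"])
im=capture("wrist"); cv2.imwrite("pics/w5.png",im[:,:,::-1])
E
```

```text
6.3 [ 0.5622641  -0.19657598  0.10712336] 0.1451917614646632 [-1.08274855  0.70899379  1.53356385] [ 0.00718212 -0.0728926  -0.02878182]
```

View pics/w5.png

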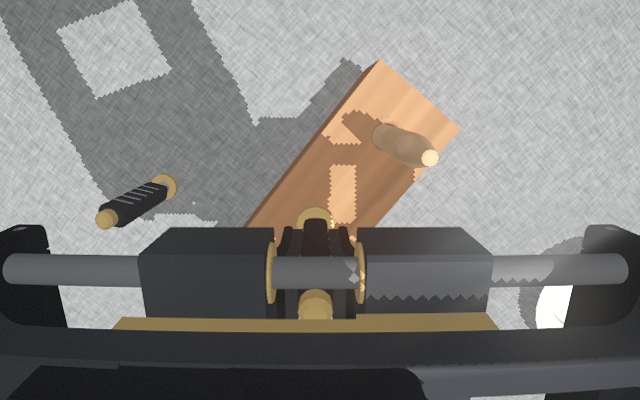

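Call:
jog_arm([
  {"delta_pos": [0, 0, 3], "turn": 0, "fingers": 0},
  {"delta_pos": [0, 0, 10], "turn": 0, "fingers": 0},
  {"delta_pos": [0, 0, 20], "turn": 0, "fingers": 0},
  {"delta_pos": [0, 0, 32], "turn": 0, "fingers": 0},
  {"delta_pos": [0, 0, 46], "turn": 0, "fingers": 0},
  {"delta_pos": [0, 0, 62], "turn": 0, "fingers": 0},
  {"delta_pos": [0, 0, 80], "turn": 0, "fingers": 0},
  {"delta_pos": [0, 0, 98], "turn": 0, "fingers": 0},
  {"delta_pos": [0, 0, 116], "turn": 0, "fingers": 0},
  {"delta_pos": [0, 0, 134], "turn": 0, "fingers": 0},
  {"delta_pos": [0, 0, 148], "turn": 0, "fingers": 0},
  {"delta_pos": [0, 0, 157], "turn": 0, "fingers": 0},
  {"delta_pos": [0, 0, 160], "turn": 0, "fingers": 0},
  {"delta_pos": [0, 0, 160], "turn": 0, "fingers": 0},
  {"delta_pos": [0, 0, 160], "turn": 0, "fingers": 0},
])

```text
time_s: 7.6
position: [0.5618, -0.1963, 0.2666]
tcp_rot: [[0.726, -0.001, -0.688], [0.688, 0.001, 0.726], [-0.0, -1.0, 0.001]]
force: [-0.4, 0.1, -1.5]
opening: 0.151
```

```bash
python3 - <<'E'
from rig import *
import cv2
s=read_state();print(s["time_s"],s["position"],s["opening"],s["force"],s["moment"])
im=capture("wrist"); cv2.imwrite("pics/w6.png",im[:,:,::-1])
im=capture("scene"); cv2.imwrite("pics/s6.png",cv2.resize(im[60:305,90:300,::-1],None,fx=2.4,fy=2.4,interpolation=cv2.INTER_CUBIC))
for c in ["wrist","scene","top"]:
    if c=="top":capture(c)
    for t in ["cutter_tip","mark"]: print(c,t,[(d["position"].round(4),round(d["confidence"],2)) for d in tip_of(t,c)])
E
```

```text
7.6 [ 0.56176543 -0.19626676  0.26657107] 0.15069690041809986 [-0.35570343  0.06109964 -1.54514706] [ 0.04886642 -0.13756314  0.03381338]Traceback (most recent call last):
  File "<stdin>", line 8, in <module>
AttributeError: 'list' object has no attribute 'round'. Did you mean: 'count'?
```

View pics/w6.png

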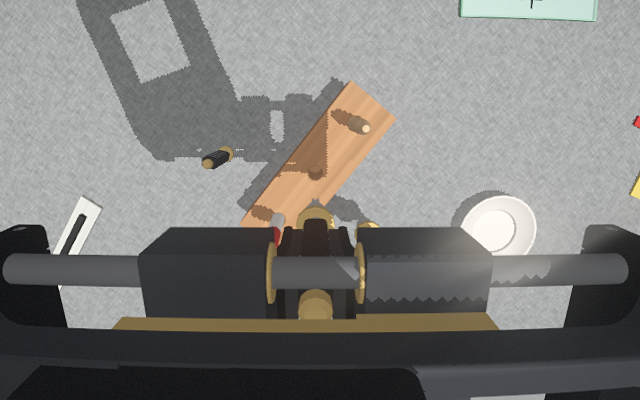

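View pics/s6.png

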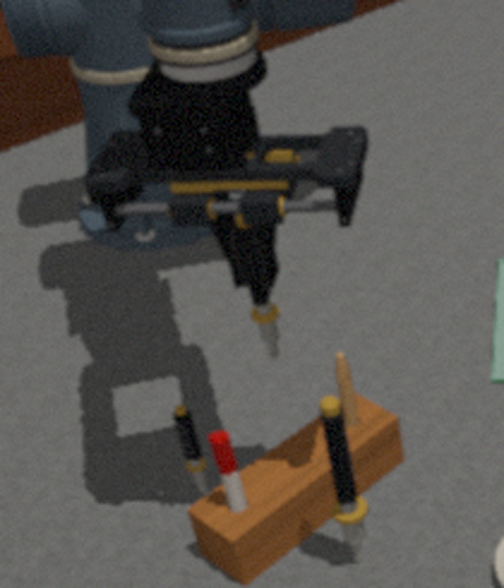

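Call:
jog_arm([
  {"delta_pos": [1, 8, 0], "turn": 0, "fingers": 0},
  {"delta_pos": [4, 26, 0], "turn": 0, "fingers": 0},
  {"delta_pos": [8, 52, 0], "turn": 0, "fingers": 0},
  {"delta_pos": [12, 80, 0], "turn": 0, "fingers": 0},
  {"delta_pos": [16, 108, 0], "turn": 0, "fingers": 0},
  {"delta_pos": [20, 136, 0], "turn": 0, "fingers": 0},
  {"delta_pos": [24, 164, 0], "turn": 0, "fingers": 0},
  {"delta_pos": [28, 192, 0], "turn": 0, "fingers": 0},
  {"delta_pos": [32, 220, 0], "turn": 0, "fingers": 0},
  {"delta_pos": [36, 246, -5], "turn": 0, "fingers": 0},
  {"delta_pos": [40, 268, -20], "turn": 0, "fingers": 0},
  {"delta_pos": [43, 284, -40], "turn": 0, "fingers": 0},
  {"delta_pos": [44, 294, -60], "turn": 0, "fingers": 0},
  {"delta_pos": [44, 297.5, -80], "turn": 0, "fingers": 0},
  {"delta_pos": [44, 297.5, -96], "turn": 0, "fingers": 0},
  {"delta_pos": [44, 297.5, -107], "turn": 0, "fingers": 0},
  {"delta_pos": [44, 297.5, -112], "turn": 0, "fingers": 0},
  {"delta_pos": [44, 297.5, -114], "turn": 0, "fingers": 0},
  {"delta_pos": [44, 297.5, -114], "turn": 0, "fingers": 0},
  {"delta_pos": [44, 297.5, -114], "turn": 0, "fingers": 0},
])

```text
time_s: 9.42
position: [0.607, 0.1008, 0.1539]
tcp_rot: [[0.726, 0.002, -0.688], [0.688, 0.0, 0.726], [0.001, -1.0, -0.001]]
force: [-0.4, -0.2, -1.3]
opening: 0.147
```

```bash
python3 - <<'E'
from rig import *
import cv2
s=read_state();print(s["time_s"],s["position"],s["tcp_rot"].round(4),s["opening"],s["force"],s["moment"])
im=capture("wrist"); cv2.imwrite("pics/w7.png",im[:,:,::-1])
im=capture("scene"); cv2.imwrite("pics/s7.png",im[:,:,::-1]);cv2.imwrite("pics/s7z.png",cv2.resize(im[130:230,270:390,::-1],None,fx=6,fy=6,interpolation=cv2.INTER_CUBIC))
im=capture("top"); cv2.imwrite("pics/t7.png",im[:,:,::-1])
for c in ["wrist","scene","top"]:
    for t in ["cutter_tip","mark","glass"]: print(c,t,[([round(x,4) for x in d["position"]],round(d["confidence"],2)) for d in tip_of(t,c)])
E
```

```text
9.4167 [0.60699183 0.10078457 0.15392026] [[ 0.7261  0.0018 -0.6876]
 [ 0.6876  0.      0.7261]
 [ 0.0013 -1.     -0.0012]] 0.14718574820492855 [-0.40040481 -0.19572386 -1.27444932] [ 0.07386355 -0.15465604 -0.00539264]
wrist cutter_tip [([0.6062, 0.1055, 0.0565], 0.58), ([0.6055, 0.1027, 0.005], 0.48)]
wrist mark [([0.6013, 0.1009, 0.0067], 0.83)]
wrist glass [([0.5428, 0.1675, 0.0033], 0.94)]
scene cutter_tip [([0.6476, -0.2036, -0.0001], 0.35)]
scene mark [([0.6061, 0.1007, 0.0055], 0.65)]
scene glass [([0.5427, 0.1672, 0.0004], 0.85), ([0.562, -0.2028, 0.0018], 0.33)]
top cutter_tip []
top mark []
top glass []
```

View pics/w7.png

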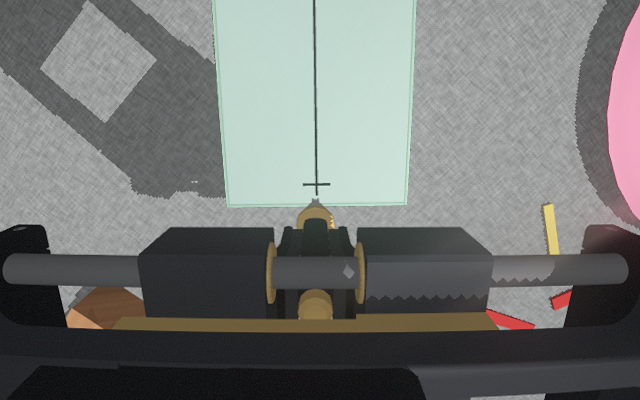

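View pics/s7z.png

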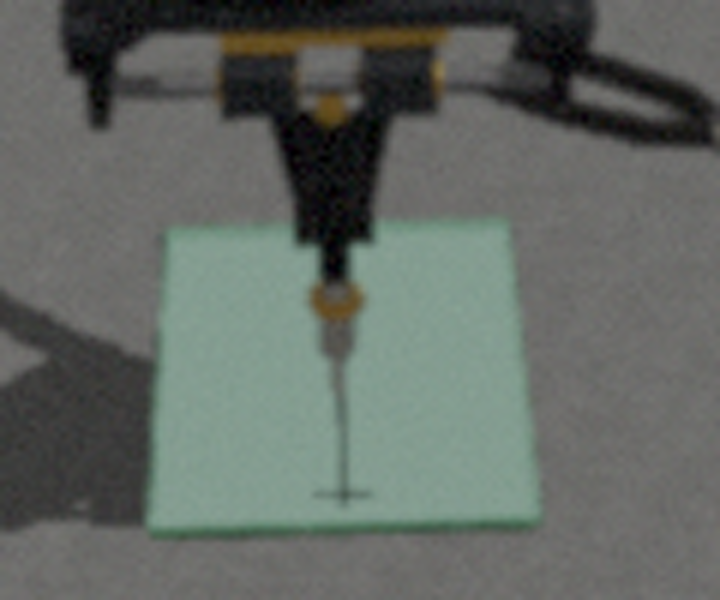

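View pics/t7.png

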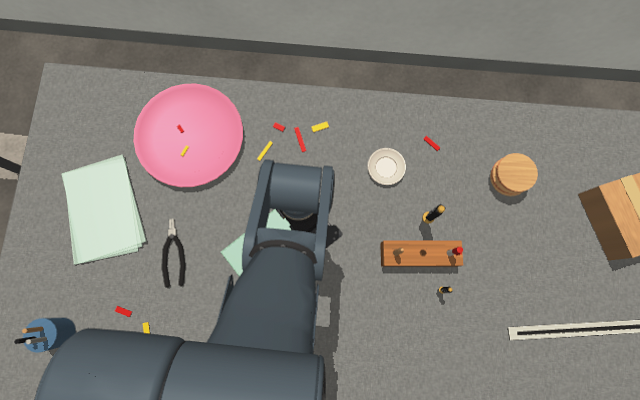

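```bash
python3 - <<'E'
from h import *
im=cv2.imread("pics/w7.png")
cv2.imwrite("pics/w7z.png",cv2.resize(im[165:235,275:360],None,fx=8,fy=8,interpolation=cv2.INTER_CUBIC))
P=pose();R,t=P
# line fit
g=im.astype(int).min(2); pts=[]
for r in range(5,175,5):
    row=g[r,295:335].astype(float); w=np.clip(np.median(row)-row-30,0,None)
    if w.sum()>0: pts.append(onz("wrist",(295+(w*np.arange(40)).sum()/w.sum(),r),.005,P))
pts=np.array(pts); vx,vy,x0,y0=cv2.fitLine(pts[:,:2].astype(np.float32),cv2.DIST_HUBER,0,.01,.01).ravel()
print(len(pts),"line ang",np.degrees(np.arctan2(vy,vx)),"tool z ang",np.degrees(np.arctan2(R[1,2],R[0,2])),x0,y0)
M=onz("wrist",(316.5,184.5),.005,P);print("mark",M,"tool",R.T@(M-t))
print("expected tip px",proj("wrist",t+R@np.array([0,.097,0]),P))
print("scene tip expected",proj("scene",t+R@np.array([0,.097,0])),"mark",onz("scene",(270+342/6,130+494/6),.005))
print("scene tip obs approx crop", [ (proj("scene",t+R@np.array([0,.097,0]))-[270,130])*6])
E
```

```text
34 line ang -45.73576 tool z ang 133.47204921418395 0.5509353 0.1593197
mark [0.60696497 0.10239449 0.005     ] tool [0.00149184 0.14809489 0.0005634 ]
expected tip px [314.71751428 201.0435888 ]
scene tip expected [326.29647366 196.44058654] mark [0.60535809 0.10288641 0.005     ]
scene tip obs approx crop [array([337.77884194, 398.64351927])]
```

View pics/w7z.png

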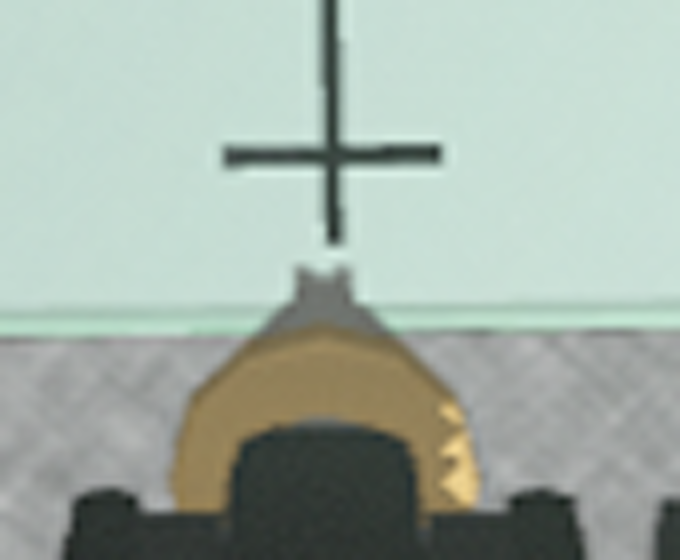

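Call:
jog_arm([
  {"delta_pos": [0.5, 1.2, -4], "turn": 0.4, "fingers": 0},
  {"delta_pos": [0.5, 1.2, -12], "turn": 0.8, "fingers": 0},
  {"delta_pos": [0.5, 1.2, -22], "turn": 0.8, "fingers": 0},
  {"delta_pos": [0.5, 1.2, -31], "turn": 0.8, "fingers": 0},
  {"delta_pos": [0.5, 1.2, -38], "turn": 0.8, "fingers": 0},
  {"delta_pos": [0.5, 1.2, -42], "turn": 0.8, "fingers": 0},
  {"delta_pos": [0.5, 1.2, -43], "turn": 0.8, "fingers": 0},
  {"delta_pos": [0.5, 1.2, -43], "turn": 0.8, "fingers": 0},
  {"delta_pos": [0.5, 1.2, -43], "turn": 0.8, "fingers": 0},
])

```text
time_s: 10.77
position: [0.607, 0.1021, 0.1101]
tcp_rot: [[0.716, 0.0, -0.698], [0.698, -0.0, 0.716], [0.0, -1.0, -0.0]]
force: [-0.6, -0.3, -0.5]
opening: 0.147
```

```bash
python3 - <<'E'
from h import *
s=read_state();print(s["time_s"],s["position"],s["tcp_rot"].round(4),s["opening"],s["force"],s["moment"])
P=pose();R,t=P
im=capture("wrist")[:,:,::-1]; cv2.imwrite("pics/w8.png",im)
cv2.imwrite("pics/w8z.png",cv2.resize(im[165:235,275:360],None,fx=8,fy=8,interpolation=cv2.INTER_CUBIC))
sc=capture("scene")[:,:,::-1];cv2.imwrite("pics/s8z.png",cv2.resize(sc[150:230,280:380],None,fx=8,fy=7,interpolation=cv2.INTER_CUBIC))
tip=t+R@np.array([0,.097,0]);print(tip)
print("tip wrist",(proj("wrist",tip,P)-[275,165])*8+3.5,"scene",(proj("scene",tip)-[280,150])*[8,7]+3.5)
E
```

```text
10.7667 [0.60701249 0.10212096 0.11013823] [[ 7.161e-01  4.000e-04 -6.980e-01]
 [ 6.980e-01 -0.000e+00  7.161e-01]
 [ 3.000e-04 -1.000e+00 -3.000e-04]] 0.14742607839812763 [-0.61549579 -0.26418845 -0.54393231] [ 0.06451934 -0.19222537  0.03229446]
[0.60705316 0.10211857 0.01313823]
tip wrist [321.40281659 291.81849746] scene [381.26635611 424.98925695]
```

View pics/w8z.png

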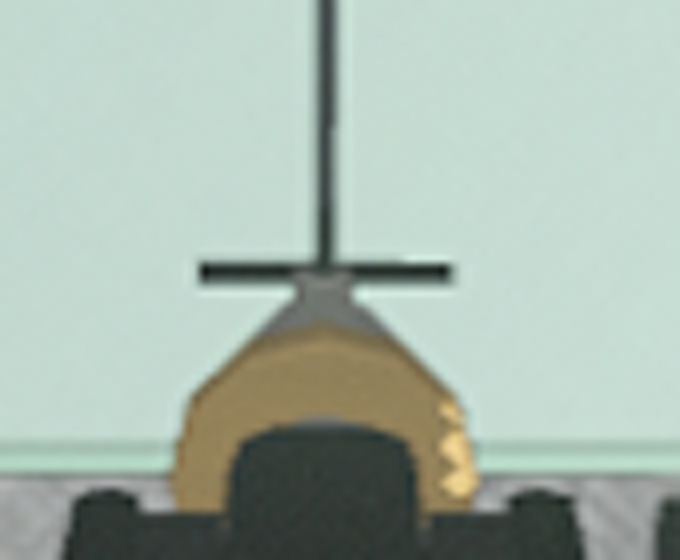

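View pics/s8z.png

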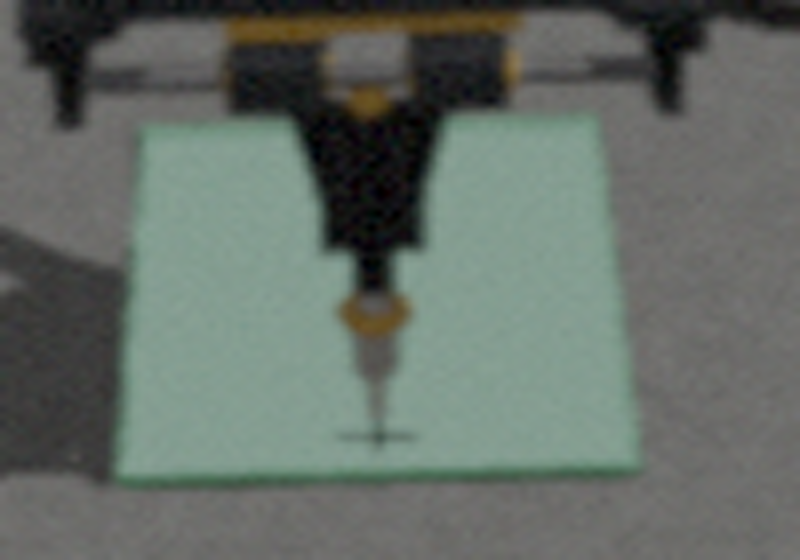

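```bash
python3 - <<'E'
from h import *
P=pose();R,t=P
M=onz("wrist",(275+(324-3.5)/8,165+(271-3.5)/8),.005,P);print("wrist mark",M,R.T@(M-t))
M2=onz("scene",(280+(378-3.5)/8,150+(437-3)/7),.005);print("scene mark",M2,R.T@(M2-t))
for h in (.098,.097): 
  tip=t+R@np.array([0,.097,0]); tip[2]=.005; print("pred contact: wrist",(proj("wrist",tip,P)-[275,165])*8+3.5,"scene",(proj("scene",tip)-[280,150])*[8,7]+3.5)
E
```

```text
wrist mark [0.6076818  0.10206475 0.005     ] [ 0.00023503  0.1055358  -0.00036864]
scene mark [0.60412169 0.10352287 0.005     ] [-0.00129646  0.10553201  0.00316053]
pred contact: wrist [321.42023295 267.13221701] scene [382.35295675 443.06987783]
pred contact: wrist [321.42023295 267.13221701] scene [382.35295675 443.06987783]
```

```bash
python3 - <<'E'
from h import *
P=pose();R,t=P
for d in (0,.045,.050): 
  p=t+R@np.array([0,.097-d,0]); print(d,(proj("scene",p)-[280,150])*[8,7]+3.5)
im=cv2.imread("pics/s8z.png")
sc=capture("scene")[:,:,::-1]; c=sc[182:222,310:345]
cv2.imwrite("pics/s8zz.png",cv2.resize(c,None,fx=15,fy=15,interpolation=cv2.INTER_NEAREST))
for d in (0,.045,.050): 
  p=t+R@np.array([0,.097-d,0]); print(d,(proj("scene",p)-[310,182]+.5)*15)
M=onz("wrist",(275+(324-3.5)/8,165+(271-3.5)/8),.005,P);print((proj("scene",M)-[310,182]+.5)*15)
E
```

```text
0 [381.80280365 424.28244271]
0.045 [378.70718193 322.45137214]
0.05 [378.35438483 310.84565113]
0 [266.81775684 429.17666295]
0.045 [261.01346612 210.96722602]
0.05 [260.35197156 186.09782385]
[269.35719457 470.84349381]
```

View pics/s8zz.png

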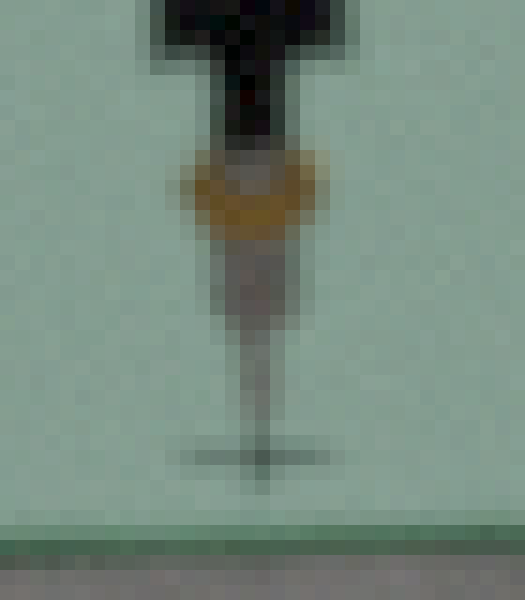

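Call:
jog_arm([
  {"delta_pos": [0, 0, -1], "turn": 0, "fingers": 0},
  {"delta_pos": [0, 0, -3], "turn": 0, "fingers": 0},
  {"delta_pos": [0, 0, -5], "turn": 0, "fingers": 0},
  {"delta_pos": [0, 0, -6.5], "turn": 0, "fingers": 0},
  {"delta_pos": [0, 0, -7], "turn": 0, "fingers": 0},
  {"delta_pos": [0, 0, -7], "turn": 0, "fingers": 0},
  {"delta_pos": [0, 0, -7], "turn": 0, "fingers": 0},
])

```text
time_s: 11.5
position: [0.6067, 0.1021, 0.103]
tcp_rot: [[0.716, -0.0, -0.698], [0.698, -0.0, 0.716], [-0.0, -1.0, 0.0]]
force: [0.6, -0.0, -0.9]
opening: 0.151
```

```bash
python3 - <<'E'
from h import *
s=read_state();print(s["time_s"],s["position"],s["tcp_rot"].round(4),s["opening"],s["force"],s["moment"])
im=capture("wrist")[:,:,::-1]; cv2.imwrite("pics/w9.png",im)
cv2.imwrite("pics/w9z.png",cv2.resize(im[165:235,275:360],None,fx=8,fy=8,interpolation=cv2.INTER_CUBIC))
sc=capture("scene")[:,:,::-1]; c=sc[182:222,310:345]
cv2.imwrite("pics/s9zz.png",cv2.resize(c,None,fx=15,fy=15,interpolation=cv2.INTER_CUBIC))
print(read_state()["force"])
E
```

```text
11.5 [0.6067167  0.10214658 0.10296083] [[ 7.161e-01 -2.000e-04 -6.980e-01]
 [ 6.980e-01 -0.000e+00  7.161e-01]
 [-1.000e-04 -1.000e+00  1.000e-04]] 0.1511423664342263 [ 0.60482059 -0.01763648 -0.93496026] [ 0.02541474 -0.11896991 -0.03454325]
[-0.29174236  1.12511489 -1.00760872]
```

View pics/w9z.png

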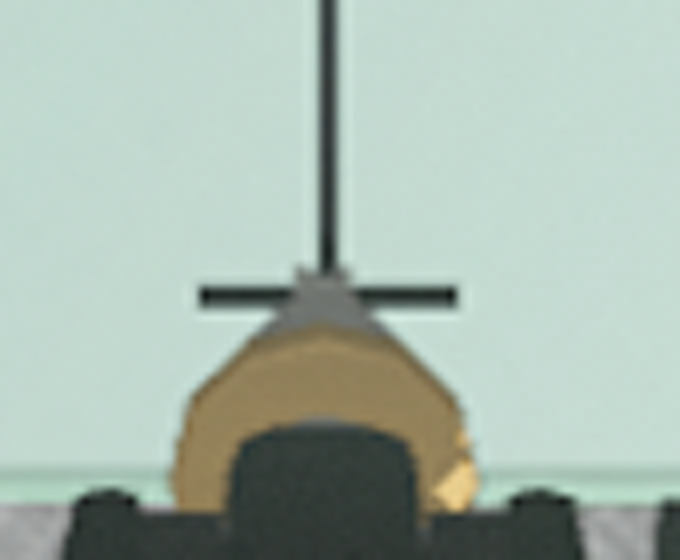

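View pics/s9zz.png

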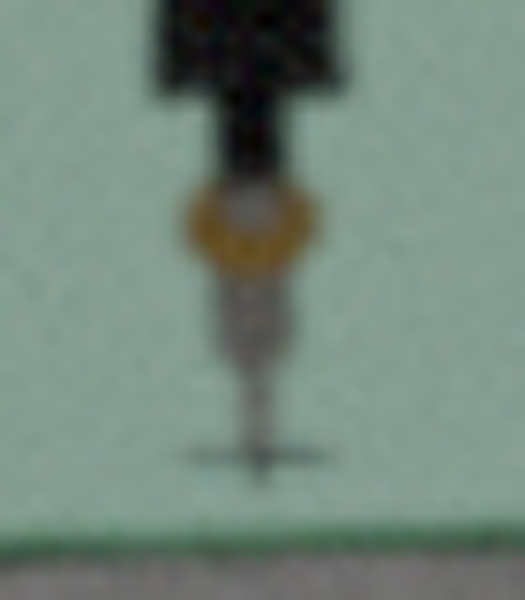

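Call:
jog_arm([
  {"delta_pos": [0, 0, -0.5], "turn": 0, "fingers": 0},
  {"delta_pos": [0, 0, -1], "turn": 0, "fingers": 0},
  {"delta_pos": [0, 0, -1.5], "turn": 0, "fingers": 0},
  {"delta_pos": [0, 0, -2], "turn": 0, "fingers": 0},
  {"delta_pos": [0, 0, -2], "turn": 0, "fingers": 0},
  {"delta_pos": [0, 0, -2], "turn": 0, "fingers": 0},
])

```text
time_s: 12.1
position: [0.6069, 0.1022, 0.1013]
tcp_rot: [[0.716, 0.0, -0.698], [0.698, 0.0, 0.716], [0.0, -1.0, -0.0]]
force: [0.4, -0.0, 1.4]
opening: 0.147
```

```bash
python3 - <<'E'
from h import *
for i in range(5):
    s=read_state();print(s["time_s"],s["position"],s["opening"],s["force"].round(2),s["moment"].round(3),s["tau"].round(2)); capture("scene")
E
```

```text
12.1 [0.60687162 0.10215077 0.10130775] 0.1472409431031162 [ 0.35 -0.01  1.4 ] [-0.01  -0.08   0.003] [-3.000e-02 -4.510e+01 -1.258e+01  3.000e-02 -6.000e-02  0.000e+00]
12.15 [0.60689802 0.10214089 0.10132976] 0.14746082997213347 [0.07 0.31 1.94] [-0.024 -0.021  0.012] [-3.000e-02 -4.511e+01 -1.257e+01  3.000e-02 -5.000e-02  0.000e+00]
12.2 [0.60686981 0.1021399  0.101285  ] 0.15071539190084587 [ 0.37 -0.26  1.6 ] [ 0.06  -0.054  0.03 ] [-3.000e-02 -4.510e+01 -1.255e+01  3.000e-02 -5.000e-02  0.000e+00]
12.25 [0.6068796  0.10214838 0.10125763] 0.14791900293791993 [ 0.04 -0.31  3.49] [-0.011 -0.128 -0.028] [-3.000e-02 -4.508e+01 -1.253e+01  2.000e-02 -4.000e-02  0.000e+00]
12.3 [0.60687466 0.10214996 0.10122024] 0.14766208201866515 [-0.43  0.41  1.21] [ 0.003 -0.106  0.029] [-3.000e-02 -4.506e+01 -1.250e+01  2.000e-02 -3.000e-02  0.000e+00]
```

Call:
jog_arm([
  {"delta_pos": [0, 0, -0.4], "turn": 0, "fingers": 0},
  {"delta_pos": [0, 0, -0.8], "turn": 0, "fingers": 0},
  {"delta_pos": [0, 0, -1.2], "turn": 0, "fingers": 0},
  {"delta_pos": [0, 0, -1.6], "turn": 0, "fingers": 0},
  {"delta_pos": [0, 0, -1.6], "turn": 0, "fingers": 0},
  {"delta_pos": [0, 0, -1.6], "turn": 0, "fingers": 0},
  {"delta_pos": [0, 0, -1.6], "turn": 0, "fingers": 0},
  {"delta_pos": [0, 0, -1.6], "turn": 0, "fingers": 0},
])

```text
time_s: 13.02
position: [0.6069, 0.1021, 0.0996]
tcp_rot: [[0.716, 0.0, -0.698], [0.698, -0.0, 0.716], [0.0, -1.0, -0.0]]
force: [-1.0, -0.4, 3.7]
opening: 0.147
```

```bash
python3 - <<'E'
from h import *
F=[];Z=[]
for i in range(10):
    s=read_state();F.append(s["force"]);Z.append(s["position"]); sc=capture("scene")[:,:,::-1]
print(s["time_s"],np.mean(F,0),np.array(F)[:,2],np.mean(Z,0),Z[-1],s["moment"])
c=sc[182:222,310:345]
cv2.imwrite("pics/s10.png",cv2.resize(c,None,fx=15,fy=15,interpolation=cv2.INTER_CUBIC))
im=capture("wrist")[:,:,::-1]; cv2.imwrite("pics/w10.png",im)
cv2.imwrite("pics/w10z.png",cv2.resize(im[165:235,275:360],None,fx=8,fy=8,interpolation=cv2.INTER_CUBIC))
E
```

```text
13.4667 [-0.20651024  0.00590611  3.81596896] [3.71864597 4.197944   3.31669034 4.18741801 3.70089223 3.97457205
 3.72749697 3.95716109 3.59084897 3.78802001] [0.60688742 0.10214022 0.09953138] [0.60690089 0.10213401 0.09949921] [ 0.05135627 -0.0611826   0.01583034]
```

View pics/w10z.png

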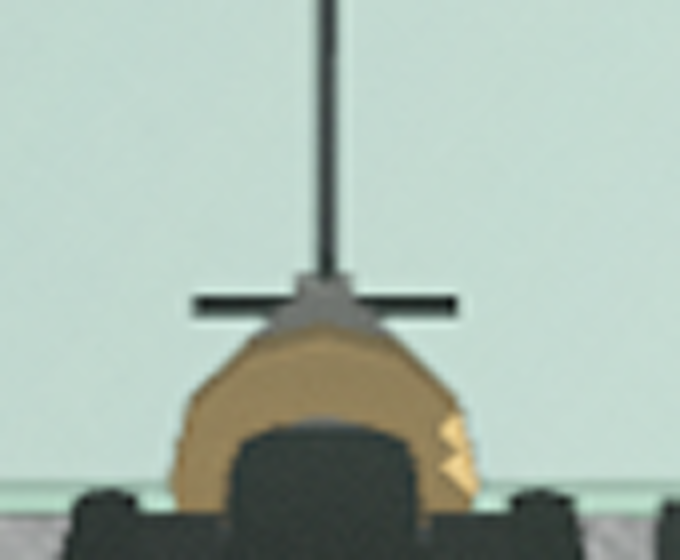

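View pics/s10.png

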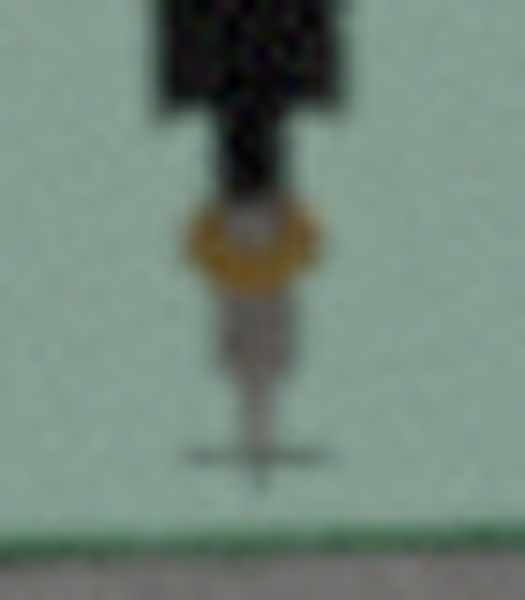

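```bash
python3 - <<'E'
from h import *
P=pose();R,t=P
M=onz("wrist",(275+(326-3.5)/8,165+(305-3.5)/8),.005,P);print("mark",M,"tool",(R.T@(M-t)).round(4))
s=read_state();print(s["time_s"],s["qvel"].round(3),s["tcp_rot"].round(4))
E
```

```text
mark [0.60753084 0.10206955 0.005     ] tool [ 0.0004  0.0945 -0.0005]
13.5667 [ 0.037 -0.031  0.044  0.01  -0.096  0.012] [[ 7.160e-01  2.000e-04 -6.981e-01]
 [ 6.981e-01 -0.000e+00  7.160e-01]
 [ 1.000e-04 -1.000e+00 -2.000e-04]]
```

```bash
python3 - <<'E'
from rig import *
print(hand_in())
E
```

```text
the job is handed in; nothing more can be done
None
```

I drew the middle-sized cutter from the centre bore by its flats and set its wheel on the tick crossing. I handed the job in at about 13.6 s with the arm holding it there and pressing lightly; no verdict was reported.

My last checks showed:

| Check | Reading | Limit |
|---|---|---|
| Wheel to tick crossing | about 0.6 mm, by the wrist camera | 4 mm |
| Wheel to drawn line | about 0–1° | 7° |
| Tool tilt from vertical | under 0.1° | 7° |
| Press | about 4.7 N (3.8 N read, plus the cutter's weight) | 1.5–14 N |
| Head pushed in | about 1.8 mm from the force, 2.5 mm from the height | 0.7–4.5 mm |

- **Upright:** the tilt figure is the tool's. The cutter's own tilt I judged only from the pictures, where it looked upright.
- **Glass:** the mark showed no movement while I pressed.
- **Other tools and saucer:** I kept clear of them and saw no contact, but I did not measure their positions again at the end.
- **Disagreement:** the scene camera on its raw calibration put the mark about 3 mm away along the line. Corrected by where the cutter itself appeared in that picture, the difference fell to about 1 mm. I relied on the wrist camera.
- **Refused move:** my first move call was refused because its rows had no turn value. The robot's clock had already reached 1.25 s by then, and the arm had not moved.

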